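# Check the two hand levers of the key-cutting bench

## Robot

A 7-joint arm with a two-finger parallel gripper is mounted at the origin on the work surface. World frame = base frame: x ahead of the robot, y to its left, z up, the work surface at z = 0. Lengths are in m, angles in degrees, forces in N, time in s.
With the tool pointing down it reaches from about 0.35 to 0.9 m from the base axis. Payload 8.1 kg.
Tool frame: the origin (TCP) lies midway between the tips of the shut fingers; the grasp point (between the pads) lies 19 mm behind it; x points along the fingers, z is the direction in which the jaws open and shut, and the axes are right-handed (so a half turn about x gives the same grasp; the last joint's range is limited). The gripper opens to 85 mm and grips with 20 to 120 N. Pads are 22 mm wide; open, the fingers measure 114 mm over their backs; the gripper's body (76 mm by 85 mm) begins 54 mm behind the grasp point. The pads swing forward as they close: fully open they stand 13 mm farther back than shut.
Start: joints at [-74.232, 24.895, 1.432, 90.138, -0.665, 64.973, -4.303], TCP at [0.231, 0.581, 0.231] pointing down, gripper open.
Joint ranges: [-149.89, 149.89], [-25.12, 119.58], [-72.63, 75.52], [4.76, 147.25], [-75.54, 255.54], [6.69, 114.76], [-157.13, 157.13]. Speed limits (degrees/s): [127.2, 127.2, 172.46, 172.46, 180, 180, 180].

## Interface

Orientations are given as a 3x3 rotation matrix whose columns are the frame's x, y, z axes.
In Python, from cell import r gives the robot as it stands.
- The arm moves only by the shell command python3 -m jog 'ROWS' [OPENING] [FORCE]. ROWS is JSON, one flat list of numbers, 6 for each row, row after row: the shift along the tool's x, y, z in mm, then the turn, a rotation vector about the tool's x, y, z in degrees. In form: [dx, dy, dz, wx, wy, wz, dx, dy, dz, wx, wy, wz, ...]. A call has 1 to 5 rows; each row is the pose to reach, as a shift and turn from the pose commanded when the call began, along the tool's axes at that moment; what a row does not reach only later rows make up. A row lasts 1/12 s, in which the tool goes at most 41.7 mm and 7.16 degrees, less where a joint would pass 70% of its speed; a pose out of reach is approached as far as the arm can. A call with a gripper value outside its range is refused whole. OPENING is the opening, from 0 (shut) to 1 (fully open), set as the call begins (- or left out, the last holds). The fingers move at their own pace and stop on an object; FORCE is the grip in N (left out, the last holds). Time passes only in rows, so rows that repeat a pose let the fingers close. It gives the time, the measured TCP pose, the force and the opening at its end, in the units of the state.
- r.state(): the state, without advancing time (a new reading comes with each control period).
- r.get_image(name): name is "scene" or "top" or "wrist"; returns a dict with "frame" (384x512x3 uint8, blue, green, red), "camera_matrix" (3x3 intrinsics, pixels), "xyz" and "attitude" of the camera in the world. Camera axes: x right, y up, looking along -z (the intrinsics and any distortion apply to the point x, -y, -z); pixel columns grow to the right and rows downward; lengths in m; the calibration is good to about 2 mm. A picture is of the moment at which its call begins. There is no depth.
- r.close_job(): hands the job in, once; it reports no verdict.
The state is a dict: "time": time; "joint_pos": joint angles; "dq": joint speeds; "joint_torque": joint torques, N m; "position": TCP position; "ee_rot": TCP orientation; "wrist_force": force on the tool from outside, world axes, zero at the start; "moment": the same for the moment, N m; "width": finger opening in m.
Only numpy, scipy, OpenCV 4.12 (cv2) and the standard library are available. Lean on these libraries where they do the work, as an engineer would, in place of code of your own. Each camera call takes 0.05 s, during which the arm holds its last target.

## Task

Before the key machine is used, check that its two hand levers stop short of their fixed grip bars: with the outside of the fingers or the fingertips, press the flat-bladed lever in towards its bar until it will go no farther, keep it there for a good second, and let it come all the way back out; then do the same with the ball-ended lever. Push on the levers only, without forcing them, never gripping or touching the bars, and leave everything else on the bench where it is. Finish with both levers fully out.

Things in the scene. Friction and masses are not known exactly. Their poses are not given: they have to be found in the camera images.
- flat_stand: Stand of the flat-bladed lever, bolted to the bench at left or right: dark base plate 110 x 270 x 14 mm, posts at y +115 and -105 mm. Origin on the bench under the bar's axis; x level, the way the lever is pressed (lever to bar, roughly away from the robot), y along the bar, z up. The lever's vertical pivot is at (-42, 100) mm. Under mid-lever only the base plate; open from above and in front.
- flat_bar: The stand's fixed level grip bar, 26 mm thick, black rubber sleeve, along the stand's y from -100 to 100 mm, axis 120 mm above the bench. Origin at its middle. Not to be touched.
- flat_lever (a joint): Hand lever: a flat steel strip on edge, 8 mm thick, 26 mm tall, 120 mm above the bench, ending 155 mm from the pivot. Rad about the vertical pivot: 0 = fully out (at rest, along the stand's -y, leaning 0.30 out to -x), 0.30 = at its stop, parallel to the bar, gap 25 mm. A spring resists with 3 N at first, 8 N at the stop (at flat_press) and returns it to 0 when let go.
- flat_press (a point): Where to press the flat-bladed lever: on its front face (away from the bar), 105 mm from the pivot, mid height, 120 mm above the bench. Moves with the lever: in the stand's frame at (-77, -1, 120) mm when out, (-46, -5, 120) mm when fully in.
- ball_stand: Stand of the ball-ended lever, bolted to the bench at left or right: dark base plate 110 x 270 x 14 mm, posts at y +115 and -105 mm. Origin on the bench under the bar's axis; x level, the way the lever is pressed (lever to bar, roughly away from the robot), y along the bar, z up. The lever's vertical pivot is at (-42, 100) mm. Under mid-lever only the base plate; open from above and in front.
- ball_bar: The stand's fixed level grip bar, 26 mm thick, black rubber sleeve, along the stand's y from -100 to 100 mm, axis 120 mm above the bench. Origin at its middle. Not to be touched.
- ball_lever (a joint): Hand lever: a round steel rod 14 mm thick with a steel ball of 30 mm diameter at its end, 120 mm above the bench, the ball's centre 150 mm from the pivot. Rad about the vertical pivot: 0 = fully out (at rest, along the stand's -y, leaning 0.30 out to -x), 0.30 = at its stop, parallel to the bar, gap 22 mm (14 mm at the ball). A spring resists with 3 N at first, 8 N at the stop (at ball_press) and returns it to 0 when let go.
- ball_press (a point): Where to press the ball-ended lever: on its front face (away from the bar), 105 mm from the pivot, mid height, 120 mm above the bench. Moves with the lever: in the stand's frame at (-80, -1, 120) mm when out, (-49, -5, 120) mm when fully in.
- key1: Bystander: brass key, 54 mm long, 4 mm thick, on the slab. Loose; origin at the middle of its underside.
- key2: Bystander: brass key, 54 mm long, on the slab. Loose; origin at the middle of its underside.
- key3: Bystander: brass key, 54 mm long, on the slab. Loose; origin at the middle of its underside.
- padlock: Bystander: brass padlock, body 45 x 45 x 20 mm, lying near the front of a lever. Loose; origin at the middle of its underside.
- cylinder_core: Bystander: brass lock cylinder, 32 mm thick, 34 mm tall, standing near the front of a lever. Loose; origin at the middle of its underside.
- oil: Bystander: white oil bottle, 48 mm thick, 130 mm tall, standing between the stands. Loose; origin at the middle of its underside.
- tin: Bystander: can, 80 mm thick, 70 mm tall. Loose; origin at the middle of its underside.
- brush: Bystander: bench brush lying on the bench. Loose; origin at the middle of its underside.
- bin: Bystander: blue open bin, 130 x 100 x 60 mm. Loose; origin at the middle of its underside.
- slab: Dark steel slab 120 x 170 x 22 mm with a row of keys, fixed to the bench in front of the robot; origin at the middle of its underside.

How it is judged (in metres and radians):
On the way, in this order (a step that is already met when the one before it is completed fails the run):
1. the flat-bladed lever is pressed fully in by the fingers and kept there (value of joint flat_lever above 0.275 rad and contact force between the fingers and flat_lever above 2 N), for 0.8 s.
2. the flat-bladed lever is let all the way back out (value of joint flat_lever below 0.03 rad), for 0.1 s.
3. the ball-ended lever is pressed fully in by the fingers and kept there (value of joint ball_lever above 0.275 rad and contact force between the fingers and ball_lever above 2 N), for 0.8 s.
At the end, for the whole second after the job is handed in: Each lever has been pressed in turn, flat-bladed first, to within 0.025 rad (about 3 mm) of its stop by the fingers and kept there for 0.8 s or more; both levers are back out (under 0.03 rad) (value of joint each of flat_lever, ball_lever below 0.03 rad); the robot touches nothing.
It fails at once if a lever is forced hard (over 60 N) (contact force between anything else and flat_lever above 60 N or contact force between anything else and ball_lever above 60 N).
It fails at once if the robot touches a fixed bar (contact force between any of the fingers, the arm and flat_bar above 2 N or contact force between any of the fingers, the arm and ball_bar above 2 N).
It fails at once if both levers are pressed at the same time (value of joint each of flat_lever, ball_lever above 0.1 rad).
It fails at once if a bystander is shifted or lifted by more than 20 mm (distance of any of key1, key2, key3, padlock, cylinder_core, oil, tin, brush, bin from where it was at the start of the episode above 0.02 m).
It fails at once if the robot pushes hard on the slab (contact force between any of the fingers, the arm and slab above 15 N).
It also fails if it takes over 59 s, if anything falls off the work surface, if the arm or the gripper's body presses on something with over 40 N, if the wrist force passes 120 N, or if a joint passes its speed limit or range.

## Working session

There is one attempt and no reset: what is moved stays moved. The work goes in short steps, Python scripts to look and compute and a shell command to move; the robot and the scene stay as the last step left them, time stands still between calls to the robot, and variables do not carry over. Pictures are saved under pics/ and viewed, and the job is handed in when it is done.

```bash
mkdir -p pics; ls
python3 - <<'E'
from cell import r
import cv2
s=r.state();print(s)
for n in ("scene","top","wrist"):
    d=r.get_image(n);cv2.imwrite(f"pics/{n}0.png",d["frame"]);print(n,d["camera_matrix"],d["xyz"],d["attitude"],[k for k in d])
E
```

```text
pics
{'time': 0.0, 'joint_pos': array([-74.2348416 ,  24.93823345,   1.43031773,  90.19151824,
        -0.66573712,  64.97389494,  -4.30227054]), 'dq': array([ 0.04441538, -0.02104341, -0.01518253, -0.09879102, -0.01306942,
        0.00114654, -0.02037468]), 'joint_torque': array([-1.11509230e-04, -6.70473504e+01,  1.02500729e+00, -3.16197789e+01,
        1.54925179e-02,  1.26179267e-02, -4.51936080e-05]), 'position': array([0.23036816, 0.58042042, 0.23049024]), 'ee_rot': array([[-4.91596331e-04, -9.29473733e-01,  3.68887976e-01],
       [-1.58959775e-03,  3.68888281e-01,  9.29472382e-01],
       [-9.99998616e-01, -1.29458285e-04, -1.65883348e-03]]), 'wrist_force': array([-0.41741248, -0.42632908, -0.47012788]), 'moment': array([ 0.00046475, -0.00869727,  0.02340684]), 'width': 0.08534486790915076}
scene [[461.26778238   0.         261.7548995 ]
 [  0.         461.26778238 194.82735937]
 [  0.           0.           1.        ]] [1.69791025 0.33208904 0.84026409] [[-0.26134365 -0.50483229  0.8227052 ]
 [ 0.96504887 -0.1194401   0.23326968]
 [-0.01949807  0.85491428  0.51840275]] ['frame', 'camera_matrix', 'xyz', 'attitude']
top [[426.47886019   0.         255.51752679]
 [  0.         426.47886019 191.60516744]
 [  0.           0.           1.        ]] [0.45227449 0.01511547 1.35822403] [[-0.01977845  0.9979868  -0.0602591 ]
 [-0.99958709 -0.01848169  0.02200157]
 [ 0.02084359  0.06066938  0.99794026]] ['frame', 'camera_matrix', 'xyz', 'attitude']
wrist [[333.24512125   0.         257.81525386]
 [  0.         333.24512125 193.46638135]
 [  0.           0.           1.        ]] [0.17089947 0.60395813 0.3733775 ] [[ 0.36795577 -0.89857825 -0.23909347]
 [ 0.92984227  0.35520172  0.09604732]
 [-0.00137962 -0.25766038  0.96623456]] ['frame', 'camera_matrix', 'xyz', 'attitude']
```

View pics/scene0.png

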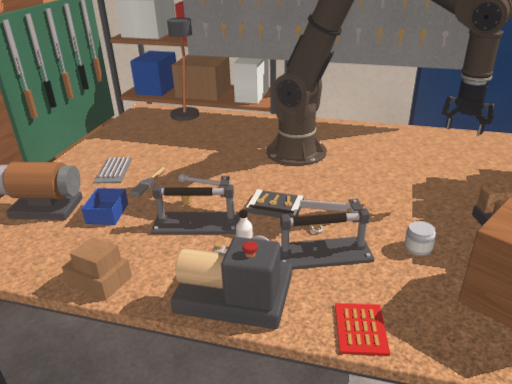

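View pics/top0.png

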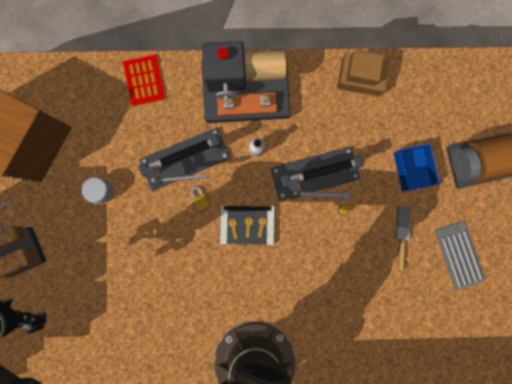

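View pics/wrist0.png

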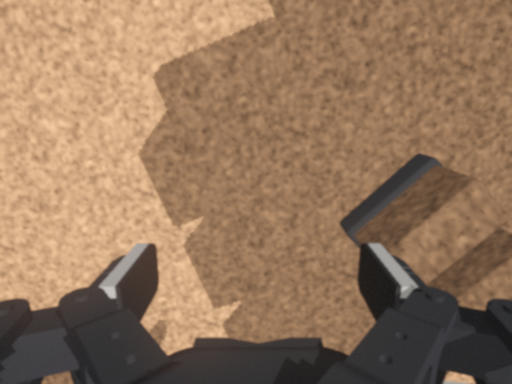

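The top view shows a stand at left (about 185,158), apparently with the flat blade, and one at right (about 318,175), apparently with the ball. I'll enlarge both.

Run:
```python
import cv2
im=cv2.imread("pics/top0.png")
a=im[115:225,130:240];b=im[130:240,260:370]
cv2.imwrite("pics/tc.png",cv2.hconcat([cv2.resize(x,(400,400),interpolation=cv2.INTER_CUBIC) for x in(a,b)]))
im=cv2.imread("pics/scene0.png")
a=im[190:280,270:390];b=im[160:250,125:245]
cv2.imwrite("pics/sc.png",cv2.hconcat([cv2.resize(x,(400,300),interpolation=cv2.INTER_CUBIC) for x in(a,b)]))
```

```text
(no output)
```

View pics/tc.png

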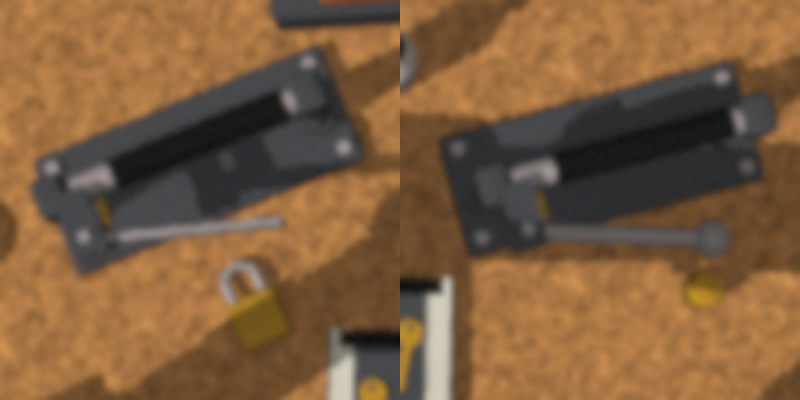

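View pics/sc.png

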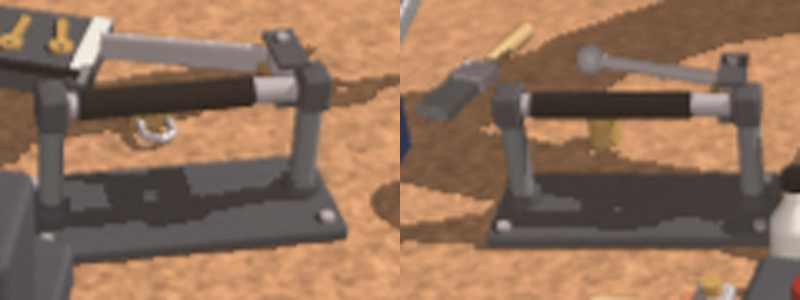

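```bash
cat > h.py <<'E'
import numpy as np
def proj(d,P):
    K,R,t=[np.array(d[k]) for k in("camera_matrix","attitude","xyz")]
    c=(np.atleast_2d(P)-t)@R; c=c*[1,-1,-1]
    q=c@K.T; return q[:,:2]/q[:,2:]
def S(p,P):
    x,y,a=p; P=np.atleast_2d(np.array(P,float)); c,s=np.cos(a),np.sin(a)
    return np.c_[x+c*P[:,0]-s*P[:,1], y+s*P[:,0]+c*P[:,1], P[:,2]]
E
python3 - <<'E'
from cell import r
from h import *
import numpy as np
from scipy.optimize import least_squares
dt,ds=r.get_image("top"),r.get_image("scene")
f=110/400
T=lambda u,o:np.array(u)*f+o-0.4
# top: corners TR,BR,BL,TL ; sleeve -,+ ; tip
fl=T([(318,48),(362,155),(82,272),(38,160),(286,103),(111,174),(282,222)],[130,115])
ba=T([(333,62),(362,178),(72,256),(41,140),(333,120),(157,170),(312,238)],[260,130])
g=.3
sf=np.array([(82,100),(253,90)])*g+[270,190]-.4
sb=np.array([(130,104),(290,104)])*g+[125,160]-.4
sbb=np.array([(191,60)])*g+[125,160]-.4
def tip(L): return [-.042-L*np.sin(.3),.1-L*np.cos(.3),.12]
def pred(p,L,off):
    ox,oy,s0,s1=off
    c=[[ox+.055,oy-.135,.014],[ox+.055,oy+.135-.27,.014]]
    C=[[ox+.055,oy-.135,.014],[ox-.055,oy-.135,.014],[ox-.055,oy+.135,.014],[ox+.055,oy+.135,.014]]
    sl=[[0,s0,.12],[0,s1,.12]]
    return proj(dt,S(p,C+sl+[tip(L)])),proj(ds,S(p,sl+[tip(L)]))
def res(v,full=False):
    a,b=pred(v[:3],.155,v[6:]),pred(v[3:6],.150,v[6:])
    l=[(a[0]-fl),(a[1][:2]-sf),(b[0]-ba),(b[1]-np.r_[sb,sbb])]
    return l if full else np.concatenate([x.ravel() for x in l])
o=least_squares(res,[.55,.2,.2,.5,-.2,.2,0,0,-.1,.1],loss="soft_l1")
print(o.x.round(4),o.cost)
for l in res(o.x,True):print(l.round(1).tolist())
np.save("fit.npy",o.x)
for p,n,pts in((o.x[:3],"flat",[[-.077,-.001,.12],[-.046,-.005,.12]]),(o.x[3:6],"ball",[[-.080,-.001,.12],[-.049,-.005,.12]])):
    print(n,S(p,pts).round(4).tolist(),np.degrees(p[2]))
E
```

```text
[ 0.6398  0.2045  0.3765  0.5843 -0.2103  0.2453  0.005   0.0023 -0.0848
  0.0637] 11.060832253353311
[[0.2, -1.7], [1.3, 0.6], [-1.1, 1.2], [-2.1, -0.1], [-0.8, 0.4], [-0.1, 0.2], [0.0, 0.1]]
[[-2.2, 1.7], [-0.6, 0.4]]
[[0.5, -1.0], [2.0, 0.3], [-0.0, 1.0], [-0.7, -0.6], [-0.7, 0.8], [-0.9, 0.1], [-0.4, 0.4]]
[[-0.4, 0.6], [-0.3, 0.2], [-0.6, -0.0]]
flat [[0.5686, 0.1752, 0.12], [0.5989, 0.1829, 0.12]] 21.572084878861787
ball [[0.5069, -0.2307, 0.12], [0.538, -0.2271, 0.12]] 14.051895373563434
```

```bash
python3 -m jog '[0,-33,-22,-7.1,0,0, 0,-66,-44,-14.2,0,0, 0,-99,-66,-21.3,0,0, 0,-132,-88,-28.4,0,0, 0,-165,-110,-35.5,0,0]' 0 20; python3 -c "
from cell import r
s=r.state();print(s['joint_pos'],s['position'],s['ee_rot'])"
```

```text
time: 0.67
position: [0.3437, 0.4168, 0.2313]
ee_rot: [[0.0, -0.97, -0.243], [-0.0, -0.243, 0.97], [-1.0, -0.0, -0.0]]
wrist_force: [1.1, 0.4, -0.7]
width: 0.0256
[-53.50206523  17.23541527  -3.42866393 101.78335776   1.17917575
  61.01379827  46.69197327] [0.34368826 0.41678447 0.23129163] [[ 2.50313881e-04 -9.70124270e-01 -2.42608404e-01]
 [-1.30555752e-04 -2.42608441e-01  9.70124284e-01]
 [-9.99999960e-01 -2.11161652e-04 -1.87383564e-04]]
```

```bash
python3 -m jog '[0,-11,-29,0,0,0, 0,-22,-58,0,0,0, 0,-33,-87,0,0,0, 0,-44,-116,0,0,0, 0,-54,-145,0,0,0]'; python3 -m jog '[0,-11,-29,0,0,0, 0,-22,-58,0,0,0, 0,-33,-87,0,0,0, 0,-44,-116,0,0,0, 0,-54,-145,0,0,0]'
python3 - <<'E'
from cell import r
from h import *
import cv2
s=r.state();print(s['joint_pos'],s['position'],s['width'],s['wrist_force'])
v=np.load("fit.npy")
for n in("wrist","scene"):
    d=r.get_image(n); im=cv2.imwrite(f"pics/{n}1.png",d["frame"]); im=d["frame"].copy()
    for P in([-.077,-.001,.12],[-.046,-.005,.12],[-.042-.155*.2955,.1-.155*.9553,.12]):
        u=proj(d,S(v[:3],[P]))[0]; print(n,u); cv2.circle(im,tuple(int(a) for a in u.round()),3,(0,0,255),1)
    cv2.imwrite(f"pics/{n}1m.png",im)
E
```

```text
time: 1.08
position: [0.4304, 0.289, 0.2314]
ee_rot: [[0.0, -0.972, -0.236], [0.0, -0.236, 0.972], [-1.0, -0.0, 0.0]]
wrist_force: [0.7, -0.0, -0.2]
width: -0.0002
time: 1.5
position: [0.5171, 0.161, 0.2314]
ee_rot: [[0.0, -0.972, -0.237], [0.0, -0.237, 0.972], [-1.0, -0.0, 0.0]]
wrist_force: [-0.0, 1.2, -0.6]
width: 0.0001
[-26.88224203  17.07078109   5.07188632 102.153828    -1.7039134
  60.83048329  82.47926802] [0.51713264 0.16096934 0.23140527] 0.0001105315418691055 [-0.0376659   1.2110374  -0.57350843]
wrist [260.7605132  251.74730881]
wrist [260.98287824 285.52774934]
wrist [202.43995539 246.96773914]
scene [316.12066335 204.09192568]
scene [317.04861941 209.97903262]
scene [299.4497733  203.35728811]
```

View pics/wrist1m.png

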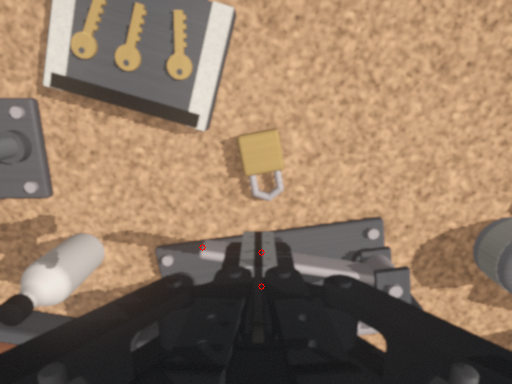

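View pics/scene1m.png

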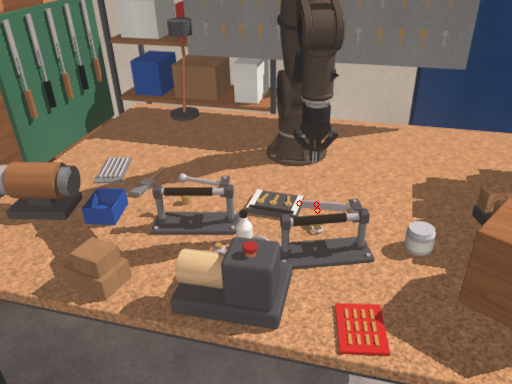

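Wrist view: the projected lever tip (202,247) and the press point lie on the strip, so the fit holds to about a millimetre. The padlock at (262,160) is well below the planned tip height. I'll go down in front of the lever.

```bash
python3 -m jog '[33,0,0,0,0,0, 66,0,0,0,0,0, 99,0,0,0,0,0, 128,0,2,0,0,0, 128,0,2,0,0,0]'; python3 -m jog '[0,-10,0,0,0,0, 0,-20,0,0,0,0, 0,-30,0,0,0,0, 0,-36,0,0,0,0, 0,-36,0,0,0,0]';  python3 -m jog '[0,-3,0,0,0,0, 0,-6,0,0,0,0, 0,-9,0,0,0,0, 0,-12,0,0,0,0, 0,-12,0,0,0,0]'
python3 - <<'E'
from cell import r
import cv2
for n in("wrist","scene"):
    d=r.get_image(n); im=d["frame"]; im=im if n=="wrist" else cv2.resize(im[160:280,240:400],(800,600),interpolation=cv2.INTER_CUBIC); cv2.imwrite(f"pics/{n}2.png",im)
E
```

```text
time: 2.02
position: [0.5121, 0.1639, 0.0984]
ee_rot: [[-0.008, -0.971, -0.237], [-0.003, -0.237, 0.971], [-1.0, 0.009, -0.001]]
wrist_force: [-1.3, -0.5, 0.9]
width: 0.0
time: 2.43
position: [0.5536, 0.1736, 0.1047]
ee_rot: [[0.003, -0.972, -0.236], [0.001, -0.236, 0.972], [-1.0, -0.004, 0.0]]
wrist_force: [-1.9, 0.2, -0.3]
width: 0.0005
time: 2.85
position: [0.5624, 0.1751, 0.1032]
ee_rot: [[-0.001, -0.972, -0.236], [-0.001, -0.236, 0.972], [-1.0, 0.001, -0.001]]
wrist_force: [-4.2, -2.8, 2.6]
width: -0.0001
```

View pics/wrist2.png

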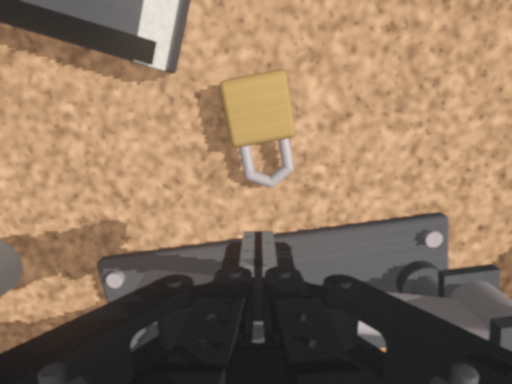

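View pics/scene2.png

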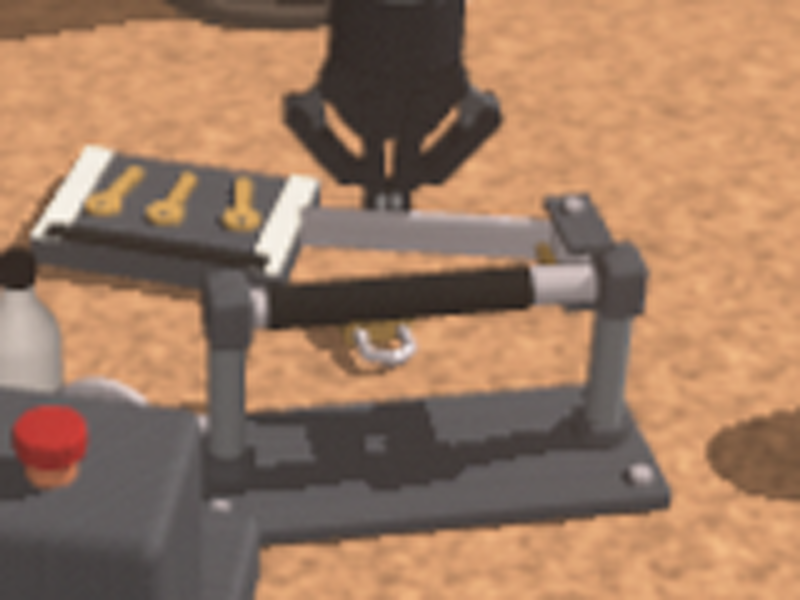

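The scene view shows the fingertips just behind the strip at (390,205), and the wrist force reads about 5 N, so contact is made. I'll press in gradually.

```bash
python3 -m jog '[0,-4,0,0,0,0, 0,-8,0,0,0,0, 0,-12,0,0,0,0, 0,-16,0,0,0,0, 0,-20,0,0,0,0]';  python3 -m jog '[0,-2,0,0,0,0, 0,-4,0,0,0,0, 0,-6,0,0,0,0, 0,-8,0,0,0,0, 0,-8,0,0,0,0]'
```

```text
time: 3.37
position: [0.5808, 0.1792, 0.1029]
ee_rot: [[-0.003, -0.972, -0.236], [-0.002, -0.236, 0.972], [-1.0, 0.003, -0.001]]
wrist_force: [-7.1, -3.9, 3.8]
width: -0.0001
time: 3.78
position: [0.5873, 0.1812, 0.1029]
ee_rot: [[-0.005, -0.972, -0.236], [-0.002, -0.236, 0.972], [-1.0, 0.005, -0.001]]
wrist_force: [-11.8, -5.4, 8.4]
width: -0.0002
```

```bash
python3 -m jog '[0,-1,0,0,0,0, 0,-2,0,0,0,0, 0,-2,0,0,0,0]'; python3 -m jog '[0,-1,0,0,0,0, 0,-2,0,0,0,0, 0,-2,0,0,0,0]'
python3 - <<'E'
from cell import r
import cv2
for n in("scene","top"):
    d=r.get_image(n); im=d["frame"]; im=im[160:280,240:400] if n=="scene" else im[115:235,110:270]; im=cv2.resize(im,(800,600),interpolation=cv2.INTER_CUBIC); cv2.imwrite(f"pics/{n}3.png",im)
E
```

```text
time: 4.03
position: [0.5875, 0.1813, 0.1027]
ee_rot: [[-0.008, -0.972, -0.237], [-0.003, -0.237, 0.972], [-1.0, 0.008, -0.001]]
wrist_force: [-16.7, -6.6, 13.3]
width: 0.0004
time: 4.28
position: [0.5878, 0.1814, 0.1027]
ee_rot: [[-0.011, -0.972, -0.237], [-0.003, -0.237, 0.972], [-1.0, 0.012, -0.001]]
wrist_force: [-23.4, -8.8, 17.9]
width: -0.0002
```

View pics/scene3.png

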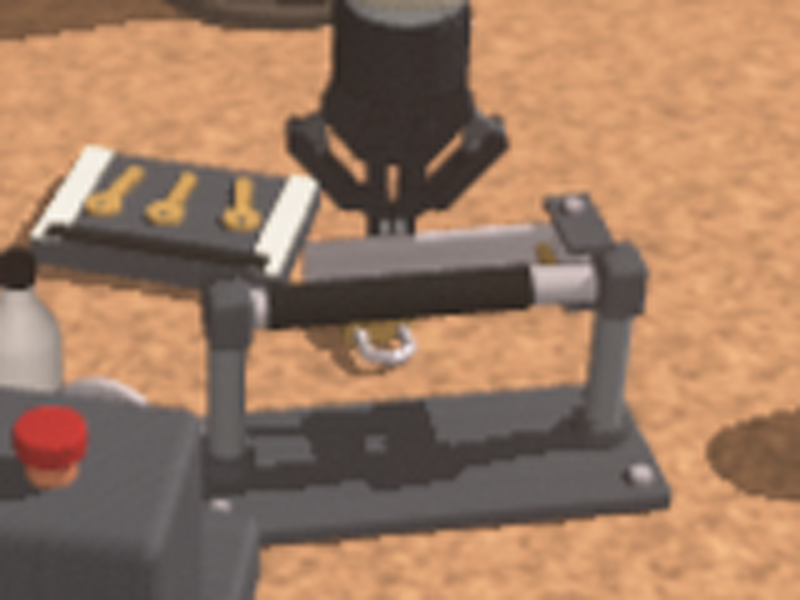

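View pics/top3.png

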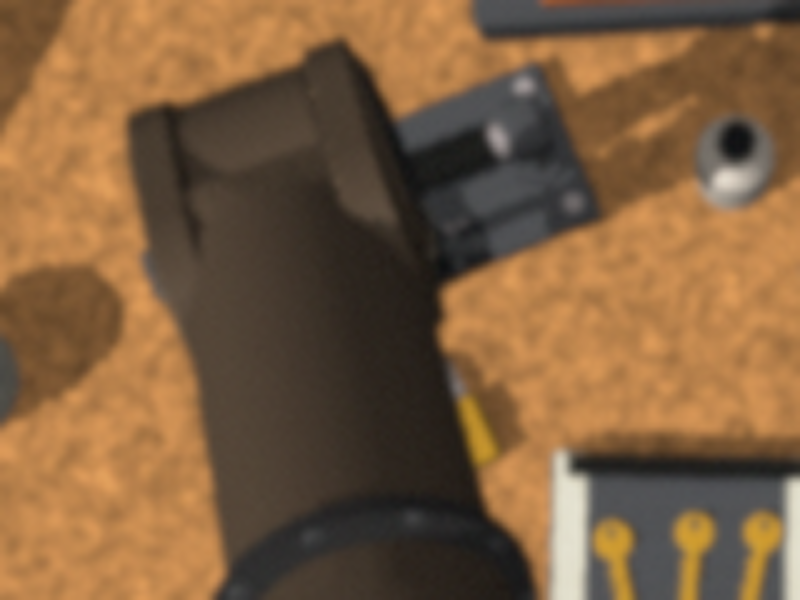

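The arm has stopped (0.3 mm travel for a 2 mm command) while the force ramped to about 31 N. In the scene view the lever is parallel to the bar with a gap left, so this is the stop. I'll ease off slightly and hold.

```bash
python3 -m jog '[0,1.5,0,0,0,0, 0,1.5,0,0,0,0, 0,1.5,0,0,0,0, 0,1.5,0,0,0,0, 0,1.5,0,0,0,0]'; for i in 1 2; do python3 -m jog '[0,0,0,0,0,0, 0,0,0,0,0,0, 0,0,0,0,0,0, 0,0,0,0,0,0, 0,0,0,0,0,0]'; done
```

```text
time: 4.8
position: [0.5876, 0.1813, 0.1028]
ee_rot: [[-0.009, -0.972, -0.237], [-0.003, -0.237, 0.972], [-1.0, 0.009, -0.001]]
wrist_force: [-18.0, -6.5, 13.7]
width: 0.0002
time: 5.22
position: [0.5876, 0.1813, 0.1027]
ee_rot: [[-0.009, -0.972, -0.237], [-0.003, -0.237, 0.972], [-1.0, 0.009, -0.001]]
wrist_force: [-18.5, -8.0, 13.9]
width: 0.0001
time: 5.63
position: [0.5876, 0.1813, 0.1027]
ee_rot: [[-0.009, -0.972, -0.237], [-0.003, -0.237, 0.972], [-1.0, 0.009, -0.001]]
wrist_force: [-19.2, -8.4, 13.3]
width: 0.0004
```

```bash
python3 -m jog '[0,8,0,0,0,0, 0,18,0,0,0,0, 0,30,0,0,0,0, 0,45,0,0,0,0, 0,60,0,0,0,0]'; python3 -m jog '[0,5,0,0,0,0, 0,5,0,0,0,0, 0,5,0,0,0,0]'
python3 - <<'E'
from cell import r
import cv2
print(r.state()['wrist_force'])
ims=[]
for n in("scene","wrist"):
    d=r.get_image(n); im=d["frame"]; im=im[160:280,240:400] if n=="scene" else im; im=cv2.resize(im,(400,300),interpolation=cv2.INTER_CUBIC);ims.append(im)
cv2.imwrite("pics/rel4.png",cv2.hconcat(ims))
E
```

```text
time: 6.05
position: [0.5338, 0.1692, 0.1034]
ee_rot: [[0.001, -0.972, -0.237], [0.001, -0.237, 0.972], [-1.0, -0.001, 0.001]]
wrist_force: [0.0, 0.8, 0.3]
width: -0.0
time: 6.3
position: [0.53, 0.168, 0.1037]
ee_rot: [[0.002, -0.972, -0.237], [0.001, -0.237, 0.972], [-1.0, -0.002, 0.0]]
wrist_force: [-0.4, -0.6, 0.1]
width: 0.0003
[-0.40575188 -0.58888946  0.08545799]
```

View pics/rel4.png

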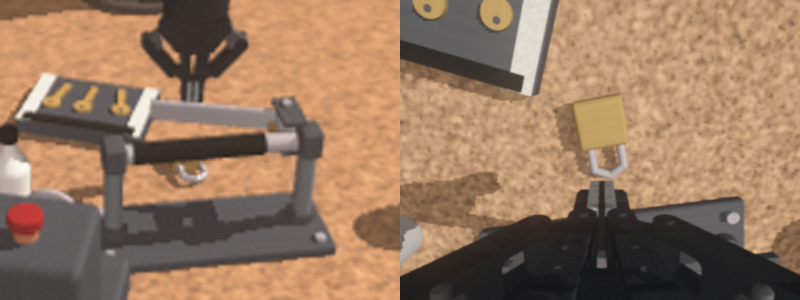

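Force is zero and the scene view shows the blade swung back out. The padlock hasn't moved. Next is the ball lever.

```bash
python3 -m jog '[-35,0,0,0,0,0, -70,0,0,0,0,0, -105,0,0,0,0,0, -130,0,0,0,0,0]' && python3 -m jog '[0,11,-26,0,0,0, 0,22,-52,0,0,0, 0,33,-78,0,0,0, 0,44,-104,0,0,0, 0,56,-128,0,0,0]' && python3 -m jog '[0,11,-26,0,0,0, 0,22,-52,0,0,0, 0,33,-78,0,0,0, 0,44,-104,0,0,0, 0,56,-128,0,0,0]' && python3 -m jog '[0,11,-26,0,0,0, 0,22,-52,0,0,0, 0,33,-78,0,0,0, 0,44,-104,0,0,0, 0,56,-128,0,0,0]' ; python3 -m jog '[0,0,0,0,0,0,0,0,0,0,0,0]'
python3 - <<'E'
from cell import r
from h import *
import cv2
s=r.state();print(s['joint_pos'],s['position'])
v=np.load("fit.npy")
d=r.get_image("wrist"); im=d["frame"].copy()
for P in([-.080,-.001,.12],[-.049,-.005,.12],[-.042-.15*.2955,.1-.15*.9553,.12]):
    u=proj(d,S(v[3:6],[P]))[0]; print(u); cv2.circle(im,tuple(int(a) for a in u.round()),3,(0,0,255),1)
cv2.imwrite("pics/wrist5.png",im)
E
```

```text
time: 6.73
position: [0.5306, 0.1679, 0.2365]
ee_rot: [[0.003, -0.972, -0.236], [0.001, -0.236, 0.972], [-1.0, -0.003, 0.0]]
wrist_force: [0.6, -0.2, 0.8]
width: -0.0002
time: 7.15
position: [0.5056, 0.0284, 0.2336]
ee_rot: [[0.001, -0.972, -0.236], [-0.0, -0.236, 0.972], [-1.0, -0.001, -0.0]]
wrist_force: [0.3, -0.2, -0.9]
width: 0.0001
time: 7.57
position: [0.4814, -0.1095, 0.2336]
ee_rot: [[0.001, -0.972, -0.236], [-0.0, -0.236, 0.972], [-1.0, -0.001, -0.001]]
wrist_force: [0.3, -0.3, -0.7]
width: -0.0001
time: 7.98
position: [0.4571, -0.2474, 0.2336]
ee_rot: [[0.001, -0.972, -0.236], [-0.001, -0.236, 0.972], [-1.0, -0.001, -0.001]]
wrist_force: [1.5, -0.1, -0.4]
width: -0.0
time: 8.15
position: [0.4566, -0.2474, 0.2334]
ee_rot: [[0.0, -0.973, -0.233], [-0.001, -0.233, 0.973], [-1.0, -0.0, -0.001]]
wrist_force: [0.1, 0.9, -0.3]
width: -0.0003
[  8.43512788  14.91676456  17.66084302 105.72227623  -5.12442952
  60.09551572 131.56093675] [ 0.45657689 -0.24740185  0.23341093]
[264.20704137 250.18468047]
[259.69128966 283.56810776]
[213.14909005 243.56162059]
```

View pics/wrist5.png

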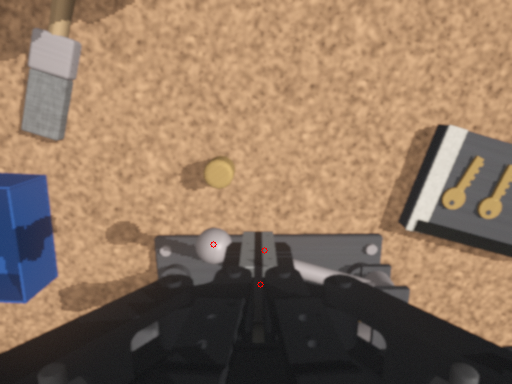

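The projected ball centre (213,244) lies on the ball in the wrist image. The cylinder core at (218,172) is well clear. Going down, then advancing to contact.

```bash
python3 -m jog '[33,0,0,0,0,0, 66,0,0,0,0,0, 99,0,0,0,0,0, 130,0,0,0,0,0, 130,0,0,0,0,0]'; python3 -m jog '[0,-10,0,0,0,0, 0,-20,0,0,0,0, 0,-30,0,0,0,0, 0,-36,0,0,0,0, 0,-36,0,0,0,0]';  python3 -m jog '[0,-3,0,0,0,0, 0,-6,0,0,0,0, 0,-9,0,0,0,0, 0,-12,0,0,0,0, 0,-12,0,0,0,0]';python3 -m jog '[0,-4,0,0,0,0, 0,-8,0,0,0,0, 0,-12,0,0,0,0, 0,-16,0,0,0,0, 0,-16,0,0,0,0]'
```

```text
time: 8.62
position: [0.4542, -0.2423, 0.0985]
ee_rot: [[-0.008, -0.971, -0.239], [0.004, -0.239, 0.971], [-1.0, 0.007, 0.005]]
wrist_force: [-0.6, 0.4, -0.4]
width: 0.0004
time: 9.03
position: [0.4942, -0.2362, 0.1046]
ee_rot: [[0.003, -0.971, -0.239], [-0.001, -0.239, 0.971], [-1.0, -0.003, -0.001]]
wrist_force: [-1.3, 0.1, -0.4]
width: 0.0
time: 9.45
position: [0.5032, -0.2344, 0.1033]
ee_rot: [[-0.0, -0.972, -0.236], [-0.0, -0.236, 0.972], [-1.0, 0.0, -0.0]]
wrist_force: [-3.7, -1.4, 1.8]
width: 0.0001
time: 9.87
position: [0.5184, -0.2311, 0.1032]
ee_rot: [[-0.001, -0.972, -0.236], [-0.001, -0.236, 0.972], [-1.0, 0.001, -0.001]]
wrist_force: [-5.8, -4.0, 2.1]
width: 0.0001
```

Contact at about (0.503, -0.234). The predicted stop is at about x = 0.527, so I'll continue gently.

```bash
python3 -m jog '[0,-2,0,0,0,0, 0,-4,0,0,0,0, 0,-6,0,0,0,0, 0,-8,0,0,0,0, 0,-8,0,0,0,0]'; python3 -m jog '[0,-2,0,0,0,0, 0,-2,0,0,0,0]'; python3 -m jog '[0,-2,0,0,0,0, 0,-2,0,0,0,0]'
```

```text
time: 10.28
position: [0.5255, -0.23, 0.1032]
ee_rot: [[-0.001, -0.972, -0.235], [-0.001, -0.235, 0.972], [-1.0, 0.002, -0.001]]
wrist_force: [-5.9, -6.0, 3.3]
width: 0.0003
time: 10.45
position: [0.5272, -0.2296, 0.1031]
ee_rot: [[-0.002, -0.972, -0.235], [-0.002, -0.235, 0.972], [-1.0, 0.002, -0.001]]
wrist_force: [-6.6, -6.5, 1.0]
width: -0.0001
time: 10.62
position: [0.5284, -0.2294, 0.1031]
ee_rot: [[-0.003, -0.972, -0.234], [-0.002, -0.234, 0.972], [-1.0, 0.003, -0.001]]
wrist_force: [-8.1, -6.0, 3.6]
width: -0.0
```

```bash
python3 -m jog '[0,-2,0,0,0,0, 0,-2,0,0,0,0]'; python3 -m jog '[0,-2,0,0,0,0, 0,-2,0,0,0,0]';  python3 - <<'E'
from cell import r
import cv2
d=r.get_image("scene"); im=d["frame"][140:260,110:270]; cv2.imwrite("pics/scene6.png",cv2.resize(im,(800,600),interpolation=cv2.INTER_CUBIC))
E
```

```text
time: 10.78
position: [0.5287, -0.2294, 0.103]
ee_rot: [[-0.006, -0.972, -0.233], [-0.001, -0.233, 0.972], [-1.0, 0.006, -0.0]]
wrist_force: [-14.3, -7.1, 8.0]
width: 0.0001
time: 10.95
position: [0.529, -0.2293, 0.1029]
ee_rot: [[-0.008, -0.973, -0.233], [-0.001, -0.233, 0.973], [-1.0, 0.008, 0.001]]
wrist_force: [-19.3, -7.9, 12.4]
width: -0.0
```

View pics/scene6.png

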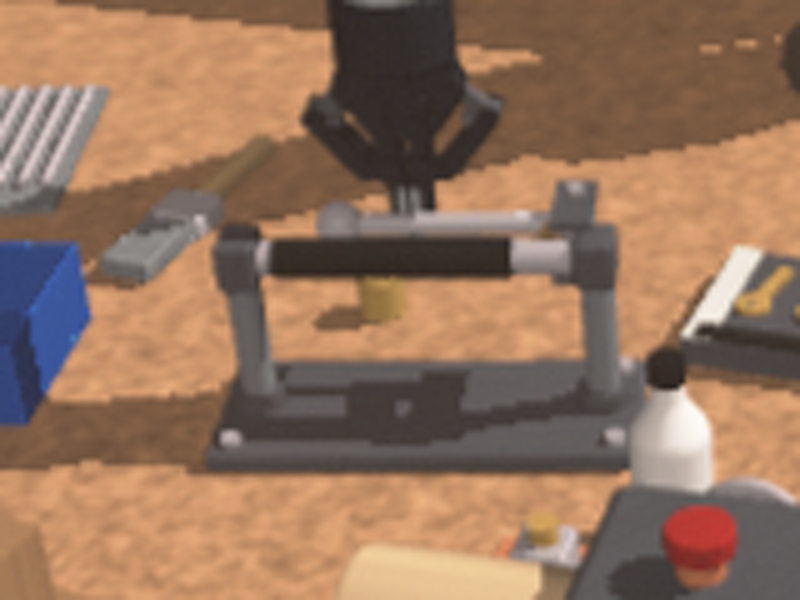

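The ball lever is at its stop: parallel to the bar, travel has ceased, and the force is about 24 N. I'll hold there.

```bash
for i in 1 2 3; do python3 -m jog '[0,0,0,0,0,0, 0,0,0,0,0,0, 0,0,0,0,0,0, 0,0,0,0,0,0, 0,0,0,0,0,0]'; done; python3 -m jog '[0,8,0,0,0,0, 0,18,0,0,0,0, 0,30,0,0,0,0, 0,45,0,0,0,0, 0,60,0,0,0,0]'; python3 -m jog '[0,10,0,0,0,0, 0,10,0,0,0,0]';python3 -m jog '[-30,0,0,0,0,0, -60,0,0,0,0,0, -90,0,0,0,0,0, -90,0,0,0,0,0, -90,0,0,0,0,0]'
python3 - <<'E'
from cell import r
import cv2
print(r.state()['wrist_force'])
for n in("scene","top"):
    cv2.imwrite(f"pics/{n}7.png",r.get_image(n)["frame"])
im=cv2.imread("pics/scene7.png")
cv2.imwrite("pics/c7.png",cv2.hconcat([cv2.resize(x,(400,300),interpolation=cv2.INTER_CUBIC) for x in(im[190:280,270:390],im[160:250,125:245])]))
E
```

```text
time: 11.42
position: [0.529, -0.2293, 0.1029]
ee_rot: [[-0.008, -0.973, -0.232], [-0.001, -0.232, 0.973], [-1.0, 0.008, 0.001]]
wrist_force: [-20.1, -8.2, 11.9]
width: -0.0003
time: 11.83
position: [0.529, -0.2293, 0.1029]
ee_rot: [[-0.008, -0.973, -0.232], [-0.001, -0.232, 0.973], [-1.0, 0.008, 0.001]]
wrist_force: [-19.1, -7.4, 12.4]
width: -0.0002
time: 12.25
position: [0.529, -0.2293, 0.1029]
ee_rot: [[-0.008, -0.973, -0.232], [-0.001, -0.232, 0.973], [-1.0, 0.008, 0.001]]
wrist_force: [-19.1, -7.8, 10.7]
width: 0.0002
time: 12.67
position: [0.476, -0.2401, 0.1033]
ee_rot: [[0.001, -0.971, -0.238], [0.0, -0.238, 0.971], [-1.0, -0.001, 0.0]]
wrist_force: [-0.4, 0.3, 0.4]
width: 0.0001
time: 12.83
position: [0.4647, -0.2435, 0.1035]
ee_rot: [[-0.0, -0.972, -0.235], [0.0, -0.235, 0.972], [-1.0, 0.0, 0.0]]
wrist_force: [-0.4, -0.7, -0.1]
width: -0.0002
time: 13.25
position: [0.4686, -0.243, 0.1952]
ee_rot: [[0.005, -0.971, -0.237], [-0.001, -0.237, 0.971], [-1.0, -0.005, -0.002]]
wrist_force: [-0.3, -0.0, 0.0]
width: -0.0002
[-0.31850823 -0.03560042  0.01044272]
```

View pics/c7.png

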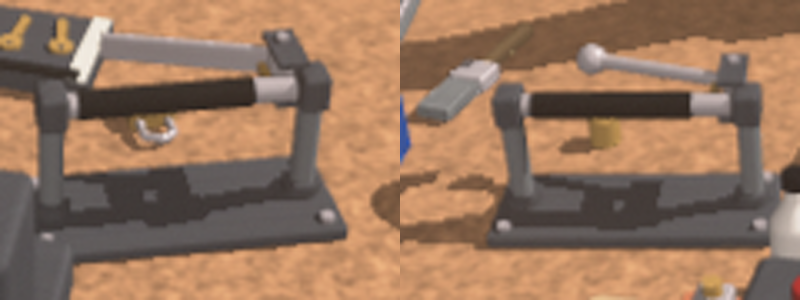

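View pics/top7.png

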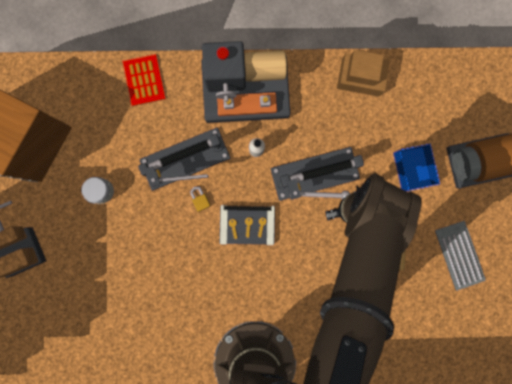

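Both levers match their starting pixels (blade end, and ball at (591,60) in the crop). The bystanders that can be seen haven't moved, and the wrist force is zero.

```bash
python3 -c "
from cell import r
print(r.close_job())"
```

```text
the job is handed in; nothing more can be done
None
```

I pressed both levers to their stops with the shut fingertips, flat-bladed first, and let each come all the way back out. The job was handed in after about 13 s of robot time; it reported no verdict.

- **Flat-bladed lever:** it stopped with the TCP at about (0.588, 0.181). The force peaked at about 31 N and was about 24 N while I held it there for about 1.3 s.
- **Ball-ended lever:** it stopped with the TCP at about (0.529, -0.229) and was held for about 1.3 s at about 24 N.
- **Stop short of the bars:** at each stop the arm moved only about 0.3 mm for a 2 mm command, and the scene picture showed the lever parallel to its bar with the bar untouched. I read the stop from arm travel, force and pictures; the lever angles are not reported directly.
- **Final checks:** both levers are back at their starting pixels, and the wrist force is about 0. The bystanders I could see had not moved. In the last top picture the arm hid the brush and the cylinder core, but both were in place in the scene picture. No check failed or disagreed.

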